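# Find the stirrer bearing that takes the shaft gauge

## Robot

A 6-joint arm with a two-finger parallel gripper is mounted at the origin on the work surface. World frame = base frame: x ahead of the robot, y to its left, z up, the work surface at z = 0. Lengths are in m, angles in rad, forces in N, time in s.
With the tool pointing down it reaches from about 0.3 to 0.775 m from the base axis. Payload 14.6 kg.
Tool frame: the origin (TCP) lies between the finger pads; the fingertips stand ctrl.tip_extent ahead of it and the grasp point (between the pads) lies 3 mm ahead of it (ctrl.tip_extent is the distance from the TCP to the fingertips, in m); z points along the fingers, y is the line along which they close (so a half turn about z gives the same grasp; the last joint's range is limited). The gripper opens to 94 mm and grips with 3 to 60 N. Pads are 16 mm wide; open, the fingers measure 119 mm over their backs; the gripper's body (75 mm by 177 mm) begins 78 mm behind the grasp point.
Start: joints at [-1.174, 0.3, 1.521, -0, 1.321, -0.067], TCP at [0.246, -0.492, 0.227] pointing down, gripper open.
Joint ranges: [-3.03, 3.03], [-0.79, 2.21], [0.23, 2.52], [-1.04, 4.18], [0, 3.07], [-2.55, 2.55]. Speed limits (rad/s): [2.22, 2.22, 2.57, 3.14, 3.14, 3.14].

## Interface

Orientations are given as [roll, pitch, yaw] about the fixed x, y, z axes, in that order (R = Rz(yaw) Ry(pitch) Rx(roll)).
In Python, from station import ctrl, eyes gives the robot as it stands. The module is installed in compiled form; this text tells all that it offers.
- The arm moves only by the shell command python3 -m crank 'ROWS' [OPENING] [FORCE]. ROWS is a JSON object whose key "motion" holds a list of rows, 1 to 10 of them, each of 6 numbers: dx, dy, dz in shares of the most that a row can go, 1 being 50 mm, then a rotation vector rx, ry, rz in shares of pi/2 rad (1.0 is pi/2 rad); each row shifts and turns the commanded pose from where the row before left it, along the tool's axes as they then stand; what a row does not reach is not made up. A row lasts 1/10 s, in which the tool goes at most 0.05 m and 0.15 rad, less where a joint would pass 70% of its speed; a pose out of reach is approached as far as the arm can. OPENING is the finger opening in m, set as the command begins (- or left out keeps the last). The fingers move at their own pace and stop on an object; FORCE is the grip in N (left out, the last holds). Time passes only in rows, so rows that do not move let the fingers close. It prints the time, the measured TCP pose, the force, the opening and the grip force at its end. Input that does not fit is refused with a message, and nothing moves.
- ctrl.get_obs(): the state, without advancing time (a new reading comes with each control period).
- eyes.camera(name): name is "scene" or "side" or "wrist"; returns a dict with "pixels" (420x560x3 uint8, blue, green, red), "fx", "fy", "cx", "cy" (pixels), "k1" (the pictures are not rectified: a ray, as slopes to the right and down, at radius r is drawn at 1 + k1 r^2 times it, then the intrinsics apply), "extrinsics" (4x4, takes a point from camera to world coordinates). Camera axes: x right, y up, looking along -z (the intrinsics and any distortion apply to the point x, -y, -z); pixel columns grow to the right and rows downward; lengths in m; the calibration is good to about 2 mm. A picture is of the moment at which its call begins. There is no depth.
- ctrl.hand_in(): hands the job in; it is judged then, once.
The state is a dict: "time_s": time; "qpos": joint angles; "joint_vel": joint speeds; "tau": joint torques, N m; "ee_pos": TCP position; "eef_rot": TCP orientation; "force": force on the tool from outside, world axes, zero at the start; "moment": the same for the moment, N m; "grip_width": finger opening in m; "grip_force": force on a finger pad.
Only numpy, scipy, OpenCV 4.12 (cv2) and the standard library are available. Lean on these libraries where they do the work, as an engineer would, in place of code of your own. Each camera call takes 0.05 s, during which the arm holds its last target. There are 200 camera calls.

## Task

Only one of the three white stirrer bearings in the rack takes our stirrer shaft; the other two have a guide ring inside that is too tight. Find it by trying the plug gauge gently in the bores, without forcing it, and leave the gauge standing in the one it goes right through, its handle down on the head and that bearing still in its place in the rack. Put the two tight ones in the steel tray, and leave the other things on the bench alone.

Things in the scene. Friction and masses are not known exactly. Their poses are not given: they have to be found in the camera images.
- gauge: plug gauge, 190 g: steel pin 16 mm across, 62 mm long, chamfered end, under a round aluminium handle 25 mm across, 80 mm long. Origin: centre of the pin's end; z up to the handle, shoulder at z = 62 mm. In the right bearing the shoulder comes down on the head, the pin end 4 mm out below; a tight ring lets the pin 23 mm in and stops it, 39 mm short.
- bearing_a: white PTFE stirrer bearing, loose, 85 g: knurled round head 38 mm across, 22 mm tall, over a cone 29 narrowing to 26 mm, 36 mm long; 58 mm in all. A 17.6 mm bore, its mouth in the head, runs down right through; a black guide ring is captive inside, out of sight. All look alike. Origin: centre of the underside, z up the bore. Starts in any of the rack's places, with about 2 mm side play.
- bearing_b: white PTFE stirrer bearing, loose, 85 g: knurled round head 38 mm across, 22 mm tall, over a cone 29 narrowing to 26 mm, 36 mm long; 58 mm in all. A 17.6 mm bore, its mouth in the head, runs down right through; a black guide ring is captive inside, out of sight. All look alike. Origin: centre of the underside, z up the bore. Starts in any of the rack's places, with about 2 mm side play.
- bearing_c: white PTFE stirrer bearing, loose, 85 g: knurled round head 38 mm across, 22 mm tall, over a cone 29 narrowing to 26 mm, 36 mm long; 58 mm in all. A 17.6 mm bore, its mouth in the head, runs down right through; a black guide ring is captive inside, out of sight. All look alike. Origin: centre of the underside, z up the bore. Starts in any of the rack's places, with about 2 mm side play.
- rack: grey plastic rack, fixed: a plate 86 mm (x) by 250 mm (y), 10 mm thick, top 60 mm above the bench, on two end cheeks; three through holes of 33.5 mm in a row along its y, 80 mm apart. Origin: centre of its underside.
- rack_place1 (a point): centre of the left-hand hole of the rack (as seen from the robot; left is +y), level with the plate's top. A bearing that hangs in it rests by its head on the plate, its origin 36 mm below this point.
- rack_place2 (a point): centre of the middle hole of the rack (as seen from the robot; left is +y), level with the plate's top. A bearing that hangs in it rests by its head on the plate, its origin 36 mm below this point.
- rack_place3 (a point): centre of the right-hand hole of the rack (as seen from the robot; left is +y), level with the plate's top. A bearing that hangs in it rests by its head on the plate, its origin 36 mm below this point.
- gauge_block_hole0 (a point): centre of the mouth of the hole in which the gauge stands at the start, in the top of a fixed wooden block 64 mm square and 50 mm tall; the hole is 19 mm wide and 44 mm deep.
- tray_floor (a point): centre of the inner floor of the tray, a fixed open tray of bright steel 230 mm (its x) by 150 mm (its y) by 36 mm tall, walls and floor 4 mm; empty at the start.
- reagent_bottle: bystander: clear bottle with a blue cap and a paper band, 70 mm across, 140 mm tall; origin under its centre.
- beaker: bystander: empty glass beaker, 68 mm across, 85 mm tall; origin under its centre.
- boss_head: bystander: dark cast boss head with two wing screws, about 80 mm by 50 mm, 26 mm tall, lying on the bench; origin under its block.
- glass_stopper: bystander: glass stopper standing on its narrow end, 31 mm across, 44 mm tall; origin under its centre.
- spatula: bystander: slim steel lab spatula 170 mm long, 10 mm wide, 4 mm thick, lying flat along its x; origin under its middle.
- petri_dish: bystander: closed glass petri dish, 90 mm across, 17 mm tall; origin under its centre.
- keck_clip: bystander: small grey plastic U-shaped joint clip, 32 mm by 22 mm, 22 mm tall; origin under its centre.

How it is judged:
At the end, for the whole second after the job is handed in: The gauge stands in a bearing that hangs upright in a rack place (centre within 6 mm, down within 4 mm), its shoulder within 3 mm of the head (gauge axis within 4 mm of the bearing's); both other bearings are at rest inside the walls of the tray ((((horizontal distance between bearing_a and rack_place1 below 0.006 m or horizontal distance between bearing_a and rack_place2 below 0.006 m or horizontal distance between bearing_a and rack_place3 below 0.006 m) and z of bearing_a in the frame of rack below 0.028 m and angle between bearing_a's own z axis and vertical below 0.12 rad and horizontal distance between gauge and bearing_a below 0.004 m and z of gauge in the frame of bearing_a below -0.001 m and angle between the z axis of gauge and the z axis of bearing_a, either way round below 0.12 rad and x of bearing_b in the frame of tray_floor between -0.108 and 0.108 m and y of bearing_b in the frame of tray_floor between -0.068 and 0.068 m and z of each of bearing_b, bearing_c in the frame of tray_floor below 0.045 m and linear speed of each of bearing_b, bearing_c below 0.05 m/s and x of bearing_c in the frame of tray_floor between -0.108 and 0.108 m and y of bearing_c in the frame of tray_floor between -0.068 and 0.068 m) or ((horizontal distance between bearing_b and rack_place1 below 0.006 m or horizontal distance between bearing_b and rack_place2 below 0.006 m or horizontal distance between bearing_b and rack_place3 below 0.006 m) and z of bearing_b in the frame of rack below 0.028 m and angle between bearing_b's own z axis and vertical below 0.12 rad and horizontal distance between gauge and bearing_b below 0.004 m and z of gauge in the frame of bearing_b below -0.001 m and angle between the z axis of gauge and the z axis of bearing_b, either way round below 0.12 rad and x of bearing_a in the frame of tray_floor between -0.108 and 0.108 m and y of bearing_a in the frame of tray_floor between -0.068 and 0.068 m and z of each of bearing_a, bearing_c in the frame of tray_floor below 0.045 m and linear speed of each of bearing_a, bearing_c below 0.05 m/s and x of bearing_c in the frame of tray_floor between -0.108 and 0.108 m and y of bearing_c in the frame of tray_floor between -0.068 and 0.068 m) or ((horizontal distance between bearing_c and rack_place1 below 0.006 m or horizontal distance between bearing_c and rack_place2 below 0.006 m or horizontal distance between bearing_c and rack_place3 below 0.006 m) and z of bearing_c in the frame of rack below 0.028 m and angle between bearing_c's own z axis and vertical below 0.12 rad and horizontal distance between gauge and bearing_c below 0.004 m and z of gauge in the frame of bearing_c below -0.001 m and angle between the z axis of gauge and the z axis of bearing_c, either way round below 0.12 rad and x of bearing_a in the frame of tray_floor between -0.108 and 0.108 m and y of bearing_a in the frame of tray_floor between -0.068 and 0.068 m and z of each of bearing_a, bearing_b in the frame of tray_floor below 0.045 m and linear speed of each of bearing_a, bearing_b below 0.05 m/s and x of bearing_b in the frame of tray_floor between -0.108 and 0.108 m and y of bearing_b in the frame of tray_floor between -0.068 and 0.068 m)) and linear speed of gauge below 0.05 m/s); the robot touches nothing.
It fails at once if the gauge forced: a bearing pressed on the rack with more than 80 N (contact force between any of bearing_a, bearing_b, bearing_c and rack above 80 N).
It fails at once if a bystander (reagent bottle, beaker, boss head, glass stopper, spatula, petri dish, joint clip) moved by more than 30 mm (distance of any of reagent_bottle, beaker, boss_head, glass_stopper, spatula, petri_dish, keck_clip from where it was at the start of the episode above 0.03 m).
It fails at once if the reagent bottle, beaker or glass stopper tipped over (angle between any of reagent_bottle, beaker, glass_stopper's own z axis and vertical above 0.6 rad).
It also fails if it takes over 72 s, if anything falls off the work surface, if the arm or the gripper's body presses on something with over 40 N, if the wrist force passes 120 N, or if a joint passes its speed limit or range.

## Working session

There is one attempt and no reset: what is moved stays moved. The work goes in short steps, Python scripts to look and compute and a shell command to move; the robot and the scene stay as the last step left them, time stands still between calls to the robot, and variables do not carry over. Pictures are saved under pics/ and viewed, at most 10 in all, crops included, and the job is handed in when it is done.

```bash
ls; mkdir -p pics; cat > h.py <<'E'
import numpy as np, cv2
from station import ctrl, eyes
def ray(c,u,v):
    p=cv2.undistortPoints(np.array([[[u,v]]],float),np.array([[c['fx'],0,c['cx']],[0,c['fy'],c['cy']],[0,0,1]],float),np.array([c['k1'],0,0,0],float))[0,0]
    E=np.array(c['extrinsics']); return E[:3,3],E[:3,:3]@np.array([p[0],-p[1],-1])
def onz(c,u,v,z):
    o,d=ray(c,u,v); return o+d*(z-o[2])/d[2]
def tri(c1,p1,c2,p2):
    o1,d1=ray(c1,*p1);o2,d2=ray(c2,*p2)
    s=np.linalg.lstsq(np.stack([d1,-d2],1),o2-o1,rcond=None)[0]
    a=o1+s[0]*d1;b=o2+s[1]*d2; return (a+b)/2,np.linalg.norm(a-b)
def proj(c,P):
    E=np.array(c['extrinsics']);q=E[:3,:3].T@(np.array(P)-E[:3,3])
    x,y=q[0]/-q[2],-q[1]/-q[2];f=1+c['k1']*(x*x+y*y)
    return c['fx']*x*f+c['cx'],c['fy']*y*f+c['cy']
E
python3 - <<'E'
from h import *
for n in ['scene','side']:
    c=eyes.camera(n);cv2.imwrite(f'pics/{n}0.png',c['pixels']);print(n,c['fx'],c['k1'],np.round(c['extrinsics'],3).tolist())
o=ctrl.get_obs();print(o['ee_pos'],o['eef_rot'],ctrl.tip_extent,o['grip_width'])
E
```

```text
pics
scene 465.89385313270316 -0.0028904038751998294 [[0.718, -0.511, 0.473, 1.106], [0.696, 0.546, -0.466, -0.529], [-0.02, 0.664, 0.747, 0.949], [0.0, 0.0, 0.0, 1.0]]
side 482.77748313960086 -0.019464621504844896 [[-0.985, 0.094, -0.143, 0.444], [-0.17, -0.635, 0.754, 0.745], [-0.02, 0.767, 0.642, 0.7], [0.0, 0.0, 0.0, 1.0]]
[ 0.24596708 -0.49169881  0.22697803] [-3.14059542e+00 -7.10200514e-05  4.63828500e-01] 0.022 0.0936641984629436
```

View pics/scene0.png

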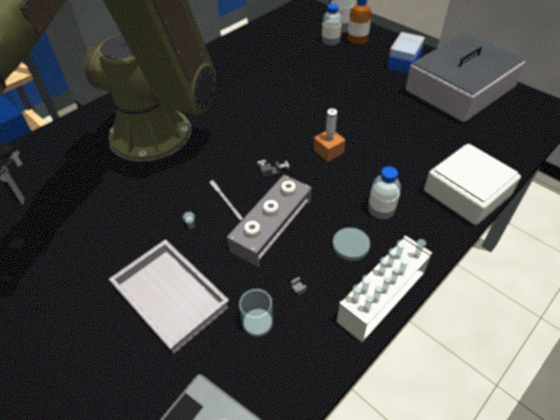

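View pics/side0.png

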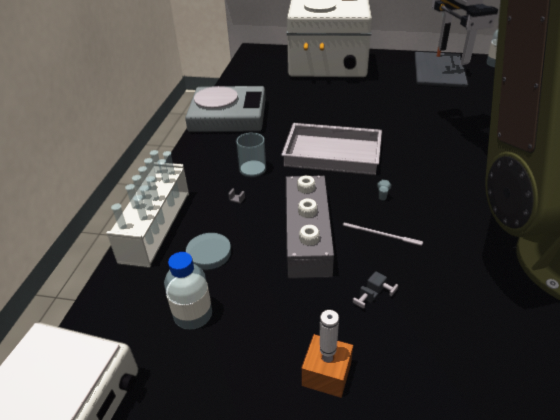

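The two views show the three bearings in the rack: scene (288,187), (271,207), (253,228); side (309,235), (308,207), (306,184). The gauge stands in its orange block at scene (332,112) and side (329,318). The tray is at scene (169,293) and side (333,148).

```bash
python3 - <<'E'
from h import *
C={n:eyes.camera(n) for n in ['scene','side']}
B={'scene':[(288,187),(271,207),(253,228)],'side':[(309,235),(308,207),(306,184)]}
P={}
for n,c in C.items():
    g=cv2.cvtColor(c['pixels'],cv2.COLOR_BGR2GRAY)
    for i,(u,v) in enumerate(B[n]):
        w=14;s=cv2.resize(g[v-w:v+w,u-w:u+w],None,fx=8,fy=8,interpolation=cv2.INTER_CUBIC)
        _,m=cv2.threshold(s,0,255,cv2.THRESH_OTSU)
        cs,h=cv2.findContours(m,cv2.RETR_CCOMP,cv2.CHAIN_APPROX_NONE)
        k=[q for q,hh in zip(cs,h[0]) if hh[3]>=0 and cv2.contourArea(q)>200]
        if k:
            q=max(k,key=cv2.contourArea);e=cv2.fitEllipse(q);p=((e[0][0]+.5)/8-.5+u-w,(e[0][1]+.5)/8-.5+v-w)
            P[n,i]=p;print(n,i,np.round(p,1),np.round(np.array(e[1])/8,1),np.round(onz(c,*p,.082),4))
        else: print(n,i,'none')
for i in range(3):
    if ('scene',i) in P and ('side',i) in P: print('tri',i,tri(C['scene'],P['scene',i],C['side'],P['side',i]))
    # gauge top
for n,(u,v) in {'scene':(332,112),'side':(329,318)}.items():
    c=C[n];print(n,'gauge',onz(c,u,v,.148))
    hsv=cv2.cvtColor(c['pixels'],cv2.COLOR_BGR2HSV)
    m=cv2.inRange(hsv,(3,120,50),(18,255,255)); m[:100]=0
    cs,_=cv2.findContours(m,cv2.RETR_EXTERNAL,cv2.CHAIN_APPROX_NONE);q=max(cs,key=cv2.contourArea)
    print('block',cv2.boundingRect(q),cv2.approxPolyDP(q,3,True)[:,0].tolist())
    print(n,'crossings of 4 tray corners')
    for (a,b) in ({'scene':[(165,242),(228,299),(177,347),(110,279)],'side':[(290,127),(382,130),(379,170),(285,164)]}[n]): print(np.round(onz(c,a,b,.036),3))
big=[cv2.resize(C['scene']['pixels'][90:170,290:370],(400,400),interpolation=2),cv2.resize(C['side']['pixels'][305:385,290:370],(400,400),interpolation=2)]
cv2.imwrite('pics/g.png',np.hstack(big))
for n in ['w']:
    pass
E
```

```text
scene 0 none
scene 1 [270.5 205.2] [4.2 5.9] [ 0.5472 -0.0067  0.082 ]
scene 2 [251.7 226.4] [4.7 6.4] [ 0.562  -0.0853  0.082 ]
side 0 [308.8 230.8] [6. 9.] [0.5328 0.0769 0.082 ]
side 1 [307.1 203.9] [5.2 8.4] [ 0.5473 -0.0018  0.082 ]
side 2 [313.5 189.6] [2.6 7. ] [ 0.5408 -0.0506  0.082 ]
tri 1 (array([ 0.54682753, -0.00522684,  0.07978759]), np.float64(0.0019833460885850533))
tri 2 (array([ 0.54615632, -0.07521421,  0.06121319]), np.float64(0.005242795789140775))
scene gauge [0.47179246 0.31476489 0.148     ]
block (314, 131, 32, 30) [[323, 131], [314, 136], [314, 150], [330, 160], [344, 151], [345, 138], [335, 132], [328, 141]]
scene crossings of 4 tray corners
[ 0.413 -0.242  0.036]
[ 0.644 -0.241  0.036]
[ 0.651 -0.389  0.036]
[ 0.406 -0.394  0.036]
side gauge [0.47036361 0.32292643 0.148     ]
block (301, 334, 53, 63) [[313, 334], [301, 366], [302, 385], [341, 396], [353, 345], [338, 340], [333, 360], [325, 362], [319, 351], [319, 336]]
side crossings of 4 tray corners
[ 0.646 -0.374  0.036]
[ 0.402 -0.392  0.036]
[ 0.405 -0.207  0.036]
[ 0.629 -0.2    0.036]
```

View pics/g.png

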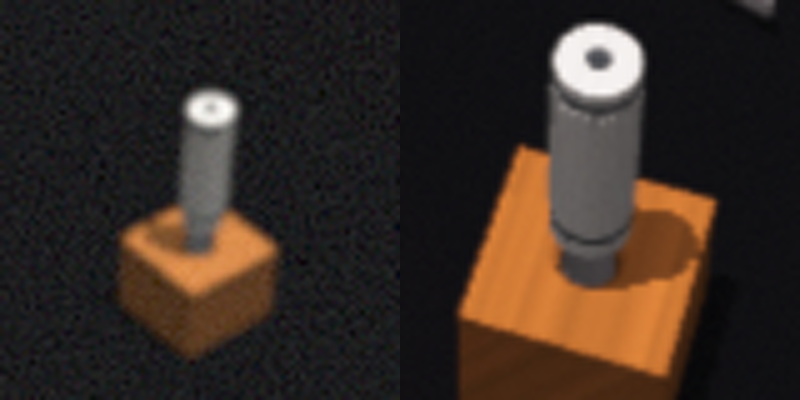

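Careful with the scale: shifts go in shares of 50 mm and turns go in shares of pi/2 rad. That gives: -0.01 m is -0.2, -0.15 rad is -0.0955.

```bash
python3 -m crank '{"motion":[[0, 0, -0.2, 0, 0, -0.0955], [0, 0, -0.2, 0, 0, -0.0955], [0, 0, -0.2, 0, 0, -0.0955], [0, 0, -0.2, 0, 0, -0.0955], [0, 0, -0.2, 0, 0, -0.0955], [0, 0, -0.2, 0, 0, -0.0955], [0, 0, -0.2, 0, 0, -0.0955], [0, 0, -0.2, 0, 0, -0.0363]]}' 0.06 20; python3 -m crank '{"motion":[[0.86, 0.5, 0, 0, 0, 0], [0.86, 0.5, 0, 0, 0, 0], [0.86, 0.5, 0, 0, 0, 0], [0.86, 0.5, 0, 0, 0, 0], [0.86, 0.5, 0, 0, 0, 0], [0.86, 0.5, 0, 0, 0, 0], [0.86, 0.5, 0, 0, 0, 0], [0.86, 0.5, 0, 0, 0, 0], [0.86, 0.5, 0, 0, 0, 0], [0.86, 0.5, 0, 0, 0, 0]]}'
python3 - <<'E'
from h import *
c=eyes.camera('wrist');cv2.imwrite('pics/w1.png',c['pixels']);print(np.round(c['extrinsics'],3).tolist(),c['fx'])
a=eyes.camera('scene');b=eyes.camera('side');print(tri(a,(332.1,111.3),b,(329.4,316.6)))
print(ctrl.get_obs()['ee_pos'])
E
```

```text
time_s: 1.0
ee_pos: [0.246, -0.4918, 0.3077]
eef_rot: [-3.141, -0.0, 1.577]
force: [0.5, 0.5, 0.2]
grip_width: 0.0599
grip_force: 0.0
time_s: 2.0
ee_pos: [0.4966, -0.0598, 0.3075]
eef_rot: [3.141, 0.0, 1.571]
force: [-0.2, -0.0, -0.9]
grip_width: 0.0599
grip_force: 0.0
[[1.0, -0.001, 0.001, 0.496], [0.001, 0.969, 0.248, 0.012], [-0.001, -0.248, 0.969, 0.465], [0.0, 0.0, 0.0, 1.0]] 318.5525842381858
(array([0.46956992, 0.31894744, 0.14658575]), np.float64(0.0013115915477951007))
[ 0.49665173 -0.05975577  0.30694051]
```

View pics/w1.png

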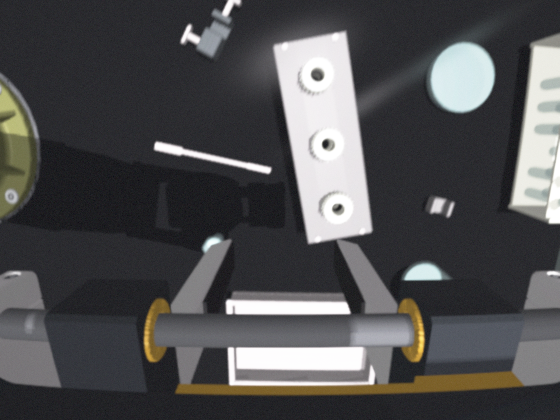

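The wrist view shows all three bores clearly, at (317,74), (327,145) and (337,208). Next I fit them.

Scaled: 0.049 m is 0.98, -0.004 m is -0.08.

```bash
cat > bores.py <<'E'
from h import *
def bores(c,guesses,z=.082,w=16):
    g=cv2.cvtColor(c['pixels'],cv2.COLOR_BGR2GRAY);out=[]
    for u,v in guesses:
        s=cv2.resize(g[v-w:v+w,u-w:u+w],None,fx=8,fy=8,interpolation=cv2.INTER_CUBIC)
        t=(int(s.max())+int(s.min()))/2
        n,l,st,ce=cv2.connectedComponentsWithStats((s<t).astype(np.uint8))
        k=l[w*8-8:w*8+8,w*8-8:w*8+8];k=np.bincount(k[k>0]).argmax()
        q=max(cv2.findContours((l==k).astype(np.uint8),0,1)[0],key=cv2.contourArea);e=cv2.fitEllipse(q)
        p=((e[0][0]+.5)/8-.5+u-w,(e[0][1]+.5)/8-.5+v-w);P=onz(c,*p,z)
        d=np.array(e[1])/8/c['fx']*np.linalg.norm(P-np.array(c['extrinsics'])[:3,3])
        print(np.round(p,1),'diam mm',np.round(d*1000,1),'xyz',np.round(P,4));out.append(P)
    return out
E
python3 - <<'E'
from bores import *
c=eyes.camera('wrist')
P=bores(c,[(317,74),(328,145),(338,208)])
print([np.linalg.norm(P[i]-P[i+1]) for i in (0,1)])
for q in [(276,45),(344,33),(372,231),(309,242)]: print(np.round(onz(c,*q,.06),4))
a=eyes.camera('scene');print('bottle',onz(a,383,210,0.02))
E
python3 -m crank '{"motion":[[0.98, -0.06, 0, 0, 0, 0], [0.98, -0.06, 0, 0, 0, 0], [0.98, -0.06, 0, 0, 0, 0], [0.98, -0.06, 0, 0, 0, 0], [0.98, -0.06, 0, 0, 0, 0], [0.98, -0.08, 0, 0, 0, 0]]}'
python3 - <<'E'
from h import *
c=eyes.camera('wrist');print(proj(c,(.4696,.319,.148)));u,v=map(int,proj(c,(.4696,.319,.148)))
cv2.imwrite('pics/w2.png',cv2.resize(c['pixels'][max(0,v-50):v+50,u-50:u+50],None,fx=5,fy=5,interpolation=2))
print(max(0,v-50),u-50,ctrl.get_obs()['ee_pos'])
E
```

```text
[316.6  76.8] diam mm [15.1 16.1] xyz [0.5323 0.0726 0.082 ]
[325.  145.5] diam mm [ 9.2 13.2] xyz [ 0.5442 -0.0042  0.082 ]
[336.7 209.9] diam mm [ 8.7 15.2] xyz [ 0.5614 -0.0823  0.082 ]
[np.float64(0.07775178666175457), np.float64(0.08002470887045059)]
[0.4858 0.1116 0.06  ]
[0.5654 0.1259 0.06  ]
[ 0.6139 -0.1165  0.06  ]
[ 0.53   -0.1323  0.06  ]
bottle [0.73443132 0.22002052 0.02      ]
time_s: 2.85
ee_pos: [0.477, 0.2324, 0.3078]
eef_rot: [3.141, -0.0, 1.568]
force: [1.1, 0.0, -0.4]
grip_width: 0.0602
grip_force: 0.0
(np.float64(276.4183226750359), np.float64(115.24004586339343))
65 226 [0.47584923 0.23795884 0.30734856]
```

View pics/w2.png

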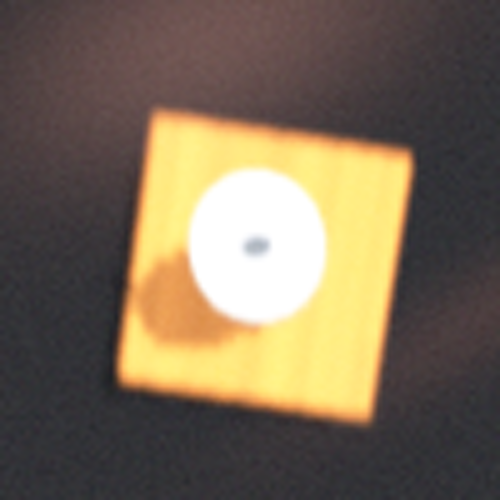

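The crop shows the gauge's top dimple at wrist pixel (277,114), which puts it at about (0.470, 0.320). That agrees with the stereo result to 1 mm.

Scaled: 0.041 m is 0.82, 0.04 m is 0.8.

```bash
python3 -m crank '{"motion":[[0.82, -0.06, 0, 0, 0, 0], [0.82, -0.06, 0, 0, 0, 0], [0, 0, 0.8, 0, 0, 0], [0, 0, 0, 0, 0, 0]]}'; python3 -c "
from station import ctrl;print(ctrl.get_obs()['ee_pos'])"
```

```text
time_s: 3.3
ee_pos: [0.4702, 0.3126, 0.2632]
eef_rot: [-3.135, 0.004, 1.57]
force: [-0.7, -0.5, 0.0]
grip_width: 0.06
grip_force: 0.0
[0.47016921 0.31260407 0.26316156]
```

Scaled: 0.049 m is 0.98, 0.048 m is 0.96.

```bash
python3 -m crank '{"motion":[[0.148, 0, 0, 0, 0, 0], [0, 0, 0.96, 0, 0, 0], [0, 0, 0.96, 0, 0, 0], [0, 0, 0.98, 0, 0, 0], [0, 0, 0, 0, 0, 0]]}';  python3 -m crank '{"motion":[[0, 0, 0, 0, 0, 0], [0, 0, 0, 0, 0, 0], [0, 0, 0, 0, 0, 0], [0, 0, 0, 0, 0, 0]]}' 0.015 30
```

```text
time_s: 3.8
ee_pos: [0.4699, 0.3197, 0.1188]
eef_rot: [-3.135, 0.004, 1.569]
force: [0.1, -0.4, 0.5]
grip_width: 0.0602
grip_force: 0.0
time_s: 4.2
ee_pos: [0.4716, 0.3218, 0.1243]
eef_rot: [3.139, -0.001, 1.571]
force: [-0.4, 0.4, -0.3]
grip_width: 0.0319
grip_force: 0.0
```

```bash
python3 -m crank '{"motion":[[0, 0, 0, 0, 0, 0], [0, 0, 0, 0, 0, 0], [0, 0, 0, 0, 0, 0]]}'; for i in 1 2; do python3 -m crank '{"motion":[[0, 0, 0, 0, 0, 0]]}'; done
```

```text
time_s: 4.5
ee_pos: [0.4713, 0.3218, 0.1233]
eef_rot: [3.141, -0.001, 1.571]
force: [-1.4, -0.9, 7.0]
grip_width: 0.0234
grip_force: 30.0
time_s: 4.6
ee_pos: [0.4713, 0.3218, 0.1234]
eef_rot: [3.141, -0.001, 1.571]
force: [-0.5, -0.2, 7.3]
grip_width: 0.0232
grip_force: 30.0
time_s: 4.7
ee_pos: [0.4713, 0.3218, 0.1234]
eef_rot: [3.14, -0.001, 1.571]
force: [-1.7, 0.2, 7.0]
grip_width: 0.0234
grip_force: 30.0
```

Scaled: -0.045 m is -0.9, -0.03 m is -0.6.

```bash
python3 -m crank '{"motion":[[0, 0, -0.4, 0, 0, 0], [0, 0, -0.9, 0, 0, 0], [0, 0, -0.9, 0, 0, 0], [0, 0, -0.6, 0, 0, 0]]}'; python3 -m crank '{"motion":[[-0.96, 0.26, 0, 0, 0, 0], [-0.96, 0.26, 0, 0, 0, 0], [-0.96, 0.26, 0, 0, 0, 0], [-0.96, 0.26, 0, 0, 0, 0], [-0.6, 0.12, 0, 0, 0, 0], [0, 0, 0, 0, 0, 0], [0, 0, 0, 0, 0, 0]]}'; python3 - <<'E'
from h import *
C={n:eyes.camera(n) for n in ['wrist','scene','side']}
print(ctrl.get_obs()['ee_pos'],ctrl.get_obs()['force'])
L=[C['wrist']['pixels'][:,140:440]]
x,y,z=ctrl.get_obs()['ee_pos']
for n in ['scene','side']:
    u,v=map(int,proj(C[n],(x,y,z-.1)));print(n,u-40,v-56);L.append(cv2.resize(C[n]['pixels'][v-56:v+56,u-33:u+33],(247,420),interpolation=2))
cv2.imwrite('pics/w3.png',np.hstack(L))
np.save('w3.npy',C['wrist']['pixels'])
E
```

```text
time_s: 5.1
ee_pos: [0.4712, 0.3217, 0.2657]
eef_rot: [3.139, -0.001, 1.571]
force: [0.3, 0.2, -1.9]
grip_width: 0.0233
grip_force: 30.0
time_s: 5.8
ee_pos: [0.529, 0.0992, 0.2623]
eef_rot: [-3.141, -0.0, 1.569]
force: [0.0, 0.3, -0.9]
grip_width: 0.0233
grip_force: 30.0
[0.52881901 0.10047043 0.26241553] [-0.28609888  0.20183786 -1.90406778]
scene 254 100
side 269 150
```

View pics/w3.png

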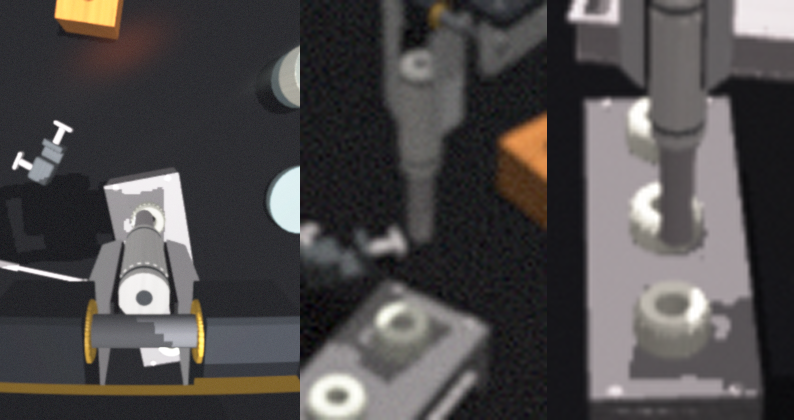

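The pin hangs upright above place 1. The tip is at scene (293,163.5) and side (310.7,215.5), and the place-1 bore is at scene (288.5,186) and side (309.9,232.3). I'll triangulate both.

```bash
python3 - <<'E'
from bores import *
a=eyes.camera('scene');b=eyes.camera('side')
print(ctrl.get_obs()['ee_pos'])
print('tip',tri(a,(293.2,163.2),b,(310.7,215.5)));print('top',tri(a,(292.5,117.1),b,(311,150)))
print('bore',tri(a,(288.5,186),b,(309.9,232.3)))
for n,c in (('scene',a),('side',b)): 
    print(n)
    for q in ([(289,186)] if n=='scene' else [(310,232)]): bores(c,[q],w=7)
    print('tip if z=.145',onz(c,*((293.2,163.2) if n=='scene' else (310.7,215.5)),.145))
w=eyes.camera('wrist')
# wrist: head of place1, pin crop coordinates
print('wrist tip', onz(w,140+151,205,.145))
print('head centre wrist',onz(w,140+148,217,.082))
E
```

```text
[0.5288352  0.1004366  0.26241295]
tip (array([0.52669423, 0.09801391, 0.13892728]), np.float64(0.0003640011809983298))
top (array([0.52497912, 0.10016604, 0.27983996]), np.float64(0.0054377110865209575))
bore (array([0.53106107, 0.07524798, 0.07671118]), np.float64(0.00033303659199213575))
scene
[288.7 185.8] diam mm [40.2 42.6] xyz [0.5347 0.0725 0.082 ]
tip if z=.145 [0.53084144 0.09329194 0.145     ]
side
[309.2 233.2] diam mm [23.7 26.4] xyz [0.5312 0.0836 0.082 ]
tip if z=.145 [0.52594561 0.10514952 0.145     ]
wrist tip [0.53468639 0.10849372 0.145     ]
head centre wrist [0.53291968 0.08044576 0.082     ]
```

Scaled: 0.04 m is 0.8, -0.0228 m is -0.456.

```bash
python3 -m crank '{"motion":[[-0.456, 0.084, 0, 0, 0, 0], [0, 0, 0.8, 0, 0, 0], [0, 0, 0.28, 0, 0, 0], [0, 0, 0, 0, 0, 0], [0, 0, 0, 0, 0, 0]]}'; python3 - <<'E'
from h import *
C={n:eyes.camera(n) for n in ['wrist','scene','side']}
print(ctrl.get_obs()['ee_pos'],ctrl.get_obs()['force'])
x,y,z=ctrl.get_obs()['ee_pos'];L=[]
for n in ['wrist','scene','side']:
    u,v=map(int,proj(C[n],(x,y,.085)));v=max(v,20);print(n,u-20,v-20);L.append(cv2.resize(C[n]['pixels'][v-20:v+20,u-20:u+20],(266,266),interpolation=2))
cv2.imwrite('pics/w4.png',np.hstack(L))
E
```

```text
time_s: 6.6
ee_pos: [0.5335, 0.0771, 0.2092]
eef_rot: [3.141, -0.0, 1.571]
force: [-0.7, -0.7, -0.5]
grip_width: 0.0236
grip_force: 30.0
[0.53365964 0.07697978 0.20968503] [ 0.17227472 -0.60278131 -1.22341446]
wrist 264 192
scene 269 163
side 288 209
```

View pics/w4.png

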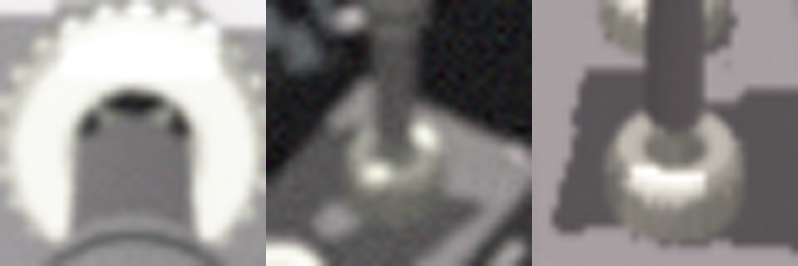

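The pin looks centred over the bore in all three crops, so I descend gently.

Scaled: 0.004 m is 0.08.

```bash
for i in 1 2; do python3 -m crank '{"motion":[[0, 0, 0.08, 0, 0, 0], [0, 0, 0.08, 0, 0, 0]]}' | grep -E 'pos|force:' | head -2; done;  python3 -m crank '{"motion":[[0, 0, 0.06, 0, 0, 0], [0, 0, 0, 0, 0, 0]]}'
```

```text
ee_pos: [0.5334, 0.0768, 0.2006]
force: [0.5, 0.4, -1.7]
ee_pos: [0.5332, 0.0767, 0.192]
force: [-0.0, 0.3, -0.8]
time_s: 7.35
ee_pos: [0.5331, 0.0767, 0.189]
eef_rot: [-3.141, 0.0, 1.571]
force: [-0.5, 0.2, -0.8]
grip_width: 0.0233
grip_force: 30.0
```

Scaled: 0.004 m is 0.08, 0.001 m is 0.02.

```bash
python3 -m crank '{"motion":[[0, 0, 0.08, 0, 0, 0], [0, 0, 0.08, 0, 0, 0], [0, 0, 0.02, 0, 0, 0], [0, 0, 0, 0, 0, 0]]}' | grep -E 'pos|force:' | head -2; python3 -m crank '{"motion":[[0, 0, 0.04, 0, 0, 0], [0, 0, 0, 0, 0, 0]]}'| grep -E 'pos|force:' | head -2;  python3 -m crank '{"motion":[[0, 0, 0.04, 0, 0, 0], [0, 0, 0, 0, 0, 0]]}'| grep -E 'pos|force:' | head -2
```

```text
ee_pos: [0.5331, 0.0767, 0.1802]
force: [-0.4, 1.4, -2.9]
ee_pos: [0.5332, 0.0767, 0.1783]
force: [0.6, 0.6, -1.9]
ee_pos: [0.5332, 0.0767, 0.1763]
force: [-0.5, 0.5, -1.8]
```

Scaled: 0.0015 m is 0.03.

```bash
for i in 1 2 3; do python3 -m crank '{"motion":[[0, 0, 0.03, 0, 0, 0], [0, 0, 0, 0, 0, 0]]}'| grep -E 'pos|force:' | head -2; done
```

```text
ee_pos: [0.5334, 0.0767, 0.1756]
force: [-1.7, 0.7, 6.2]
ee_pos: [0.5337, 0.0768, 0.1752]
force: [-4.3, -0.1, 15.6]
ee_pos: [0.5339, 0.0768, 0.1748]
force: [-6.9, 0.1, 26.3]
```

Place 1 is tight: the pin stopped 23 mm in. On to place 2.

Scaled: -0.039 m is -0.78, -0.038 m is -0.76.

```bash
python3 -m crank '{"motion":[[0, 0, -0.2, 0, 0, 0], [0, 0, -0.76, 0, 0, 0], [-0.78, 0.14, 0, 0, 0, 0], [-0.78, 0.14, 0, 0, 0, 0], [0, 0, 0.16, 0, 0, 0], [0, 0, 0, 0, 0, 0], [0, 0, 0, 0, 0, 0]]}'; cat > tri3.py <<'E'
import sys
from h import *
C={n:eyes.camera(n) for n in ['wrist','scene','side']}
x,y,z=ctrl.get_obs()['ee_pos'];L=[];print(x,y,z)
for n in ['wrist','scene','side']:
    u,v=map(int,proj(C[n],(x,y,.085)));v=max(v,20);print(n,u-20,v-20);L.append(cv2.resize(C[n]['pixels'][v-20:v+20,u-20:u+20],(266,266),interpolation=2))
cv2.imwrite(sys.argv[1],np.hstack(L))
E
python3 tri3.py pics/w5.png
```

```text
time_s: 9.45
ee_pos: [0.5471, -0.0006, 0.2118]
eef_rot: [-3.141, -0.0, 1.571]
force: [-1.1, -0.5, -1.9]
grip_width: 0.0232
grip_force: 30.0
0.5472465002243605 -0.00047337912880011875 0.21222053422322387
wrist 264 191
scene 252 183
side 287 183
```

View pics/w5.png

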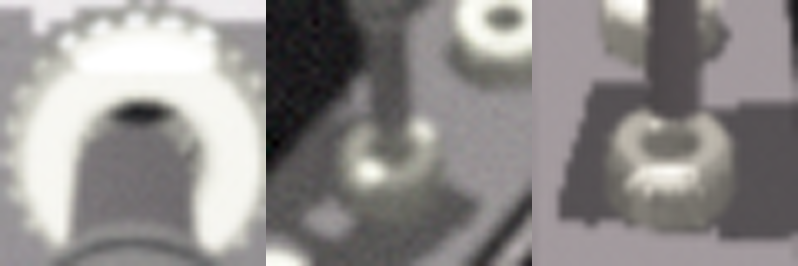

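The pin is about 0.6 mm left of the bore centre in the wrist crop (136 against 140). I correct that and descend.

Scaled: 0.005 m is 0.1, 0.004 m is 0.08.

```bash
python3 -m crank '{"motion":[[0, 0.012, 0.08, 0, 0, 0], [0, 0, 0.1, 0, 0, 0], [0, 0, 0.08, 0, 0, 0], [0, 0, 0.04, 0, 0, 0], [0, 0, 0, 0, 0, 0]]}' | grep -E 'pos|force:' | head -2; python3 -m crank '{"motion":[[0, 0, 0.04, 0, 0, 0], [0, 0, 0, 0, 0, 0]]}'| grep -E 'pos|force:' | head -2;  python3 -m crank '{"motion":[[0, 0, 0.06, 0, 0, 0], [0, 0, 0, 0, 0, 0]]}'| grep -E 'pos|force:' | head -2
```

```text
ee_pos: [0.5477, -0.0013, 0.1965]
force: [0.3, 0.1, -0.7]
ee_pos: [0.5478, -0.0013, 0.1948]
force: [0.1, -1.1, -1.9]
ee_pos: [0.5477, -0.0013, 0.1916]
force: [-0.4, -0.6, -1.5]
```

Scaled: 0.004 m is 0.08.

```bash
python3 -m crank '{"motion":[[0, 0, 0.08, 0, 0, 0], [0, 0, 0.08, 0, 0, 0], [0, 0, 0.08, 0, 0, 0], [0, 0, 0, 0, 0, 0]]}' | grep -E 'pos|force:' | head -2; for i in 1 2 3 4; do python3 -m crank '{"motion":[[0, 0, 0.036, 0, 0, 0], [0, 0, 0, 0, 0, 0]]}'| grep -E 'pos|force:' | head -2;done
```

```text
ee_pos: [0.5477, -0.0013, 0.1792]
force: [-0.2, -0.5, -1.9]
ee_pos: [0.5478, -0.0013, 0.178]
force: [-0.5, 0.9, -1.4]
ee_pos: [0.5478, -0.0013, 0.1762]
force: [0.3, -0.2, -1.9]
ee_pos: [0.5478, -0.0013, 0.1743]
force: [0.4, -0.2, -0.5]
ee_pos: [0.5478, -0.0013, 0.1725]
force: [0.2, -0.0, -1.6]
```

No stop here: the pin went past the depth where it stopped in place 1. Continuing down.

Scaled: 0.005 m is 0.1.

```bash
for i in 1 2 3; do python3 -m crank '{"motion":[[0, 0, 0.1, 0, 0, 0], [0, 0, 0.1, 0, 0, 0]]}'| grep -E 'pos|force:' | head -2;done;  for i in 1 2 3; do python3 -m crank '{"motion":[[0, 0, 0.03, 0, 0, 0], [0, 0, 0, 0, 0, 0]]}'| grep -E 'pos|force:' | head -2;done
```

```text
ee_pos: [0.5478, -0.0013, 0.1624]
force: [-1.1, -0.5, -2.4]
ee_pos: [0.5477, -0.0013, 0.1521]
force: [-0.0, -0.3, -1.0]
ee_pos: [0.5478, -0.0013, 0.1422]
force: [-0.1, -1.5, -0.8]
ee_pos: [0.5478, -0.0013, 0.141]
force: [0.4, -0.3, -1.4]
ee_pos: [0.5479, -0.0013, 0.1398]
force: [0.1, 0.2, -1.9]
ee_pos: [0.5478, -0.0013, 0.1381]
force: [-0.4, -0.5, -0.9]
```

Scaled: 0.0013 m is 0.026.

```bash
python3 -m crank '{"motion":[[0, 0, 0.026, 0, 0, 0], [0, 0, 0, 0, 0, 0]]}'| grep -E 'pos|force:' | head -2; python3 -m crank '{"motion":[[0, 0, 0, 0, 0, 0], [0, 0, 0, 0, 0, 0], [0, 0, 0, 0, 0, 0], [0, 0, 0, 0, 0, 0]]}' 0.06 | grep -E 'pos|force:|width'
```

```text
ee_pos: [0.548, -0.0013, 0.1374]
force: [-1.5, 0.2, 4.0]
ee_pos: [0.5478, -0.0013, 0.1369]
force: [0.3, -0.6, 0.1]
grip_width: 0.0519
grip_force: 0.0
```

The gauge is seated in place 2: shoulder contact at TCP z 0.137, and it is now released. I go to place 1 to take out that tight bearing.

Scaled: -0.045 m is -0.9, -0.04 m is -0.8.

```bash
python3 -m crank '{"motion":[[0, 0, -0.9, 0, 0, 0], [0, 0, -0.8, 0, 0, 0], [0.78, -0.144, 0, 0, 0, 0], [0.78, -0.144, 0, 0, 0, 0], [0, 0, 0, 0, 0, 0]]}' 0.06| grep -E 'pos|force:|width'; python3 -m crank '{"motion":[[0, 0, 0.9, 0, 0, 0], [0, 0, 0.9, 0, 0, 0], [0, 0, 0.64, 0, 0, 0], [0, 0, 0.24, 0, 0, 0], [0, 0, 0, 0, 0, 0], [0, 0, 0, 0, 0, 0]]}'| grep -E 'pos|force:|width'
```

```text
ee_pos: [0.5327, 0.0799, 0.2222]
force: [-0.3, -0.1, 0.0]
grip_width: 0.0596
grip_force: 0.0
ee_pos: [0.5343, 0.0766, 0.0894]
force: [0.0, -0.1, 0.6]
grip_width: 0.0601
grip_force: 0.0
```

Scaled: 0.004 m is 0.08.

```bash
python3 -m crank '{"motion":[[0, 0, 0.08, 0, 0, 0], [0, 0, 0, 0, 0, 0], [0, 0, 0, 0, 0, 0], [0, 0, 0, 0, 0, 0], [0, 0, 0, 0, 0, 0]]}' 0.03 30| grep -E 'pos|force:|width'; python3 -m crank '{"motion":[[0, 0, 0, 0, 0, 0], [0, 0, -0.2, 0, 0, 0], [0, 0, -0.8, 0, 0, 0], [0, 0, -0.8, 0, 0, 0], [0, 0, -0.8, 0, 0, 0], [0, 0, 0, 0, 0, 0]]}'| grep -E 'pos|force:|width'
```

```text
ee_pos: [0.5337, 0.0767, 0.0846]
force: [-2.9, -0.3, 6.2]
grip_width: 0.039
grip_force: 30.0
ee_pos: [0.5351, 0.0769, 0.2199]
force: [0.1, 0.0, -0.8]
grip_width: 0.0392
grip_force: 30.0
```

Scaled: -0.049 m is -0.98, -0.04 m is -0.8.

```bash
python3 -m crank '{"motion":[[0, 0, -0.8, 0, 0, 0], [-0.98, -0.144, 0, 0, 0, 0], [-0.98, -0.144, 0, 0, 0, 0], [-0.98, -0.144, 0, 0, 0, 0], [-0.98, -0.144, 0, 0, 0, 0], [-0.98, -0.144, 0, 0, 0, 0], [-0.98, -0.144, 0, 0, 0, 0], [-0.98, -0.144, 0, 0, 0, 0], [-0.98, -0.144, 0, 0, 0, 0], [0, 0, 0, 0, 0, 0]]}'| grep -E 'pos|force:|width'; python3 -m crank '{"motion":[[0, 0, 0, 0, 0, 0], [0, 0, 0.9, 0, 0, 0], [0, 0, 0.9, 0, 0, 0], [0, 0, 0.9, 0, 0, 0], [0, 0, 0, 0, 0, 0], [0, 0, 0, 0, 0, 0]]}'| grep -E 'pos|force:|width'
```

```text
ee_pos: [0.4741, -0.3198, 0.2529]
force: [0.1, 0.0, -1.7]
grip_width: 0.0386
grip_force: 30.0
ee_pos: [0.4764, -0.3146, 0.1202]
force: [0.2, -0.8, -0.4]
grip_width: 0.0388
grip_force: 30.0
```

```bash
python3 - <<'E'
from h import *
a=eyes.camera('scene')['pixels'][120:370,90:350];b=eyes.camera('side')['pixels'][90:350,250:420]
cv2.imwrite('pics/w6.png',np.hstack([cv2.resize(a,(416,400)),cv2.resize(b,(262,400))]))
E
```

```text
(no output)
```

View pics/w6.png

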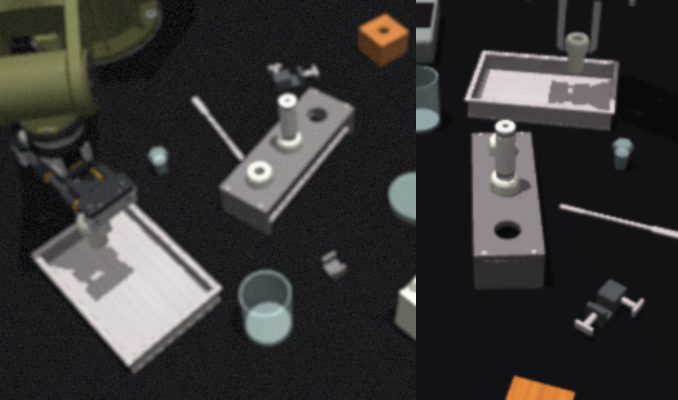

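The gauge stands seated in the middle bearing, and the first tight bearing is held over the tray. I lower it and release.

Scaled: 0.035 m is 0.7, 0.015 m is 0.3.

```bash
python3 -m crank '{"motion":[[0, 0, 0.7, 0, 0, 0], [0, 0, 0.3, 0, 0, 0], [0, 0, 0.06, 0, 0, 0], [0, 0, 0, 0, 0, 0], [0, 0, 0, 0, 0, 0]]}'| grep -E 'pos|force:|width';python3 -m crank '{"motion":[[0, 0, 0, 0, 0, 0], [0, 0, 0, 0, 0, 0], [0, 0, 0, 0, 0, 0]]}' 0.06| grep -E 'pos|force:|width'
```

```text
ee_pos: [0.4764, -0.3157, 0.0674]
force: [0.4, 0.3, -0.8]
grip_width: 0.0386
grip_force: 30.0
ee_pos: [0.476, -0.3154, 0.0664]
force: [-0.5, -0.6, -0.4]
grip_width: 0.0581
grip_force: 0.0
```

Scaled: 0.0468 m is 0.936, 0.0172 m is 0.344.

```bash
python3 -m crank '{"motion":[[0, 0, -0.9, 0, 0, 0], [0, 0, -0.9, 0, 0, 0], [0, 0, -0.9, 0, 0, 0], [0.936, 0.344, 0, 0, 0, 0], [0.936, 0.344, 0, 0, 0, 0], [0.936, 0.344, 0, 0, 0, 0], [0.936, 0.344, 0, 0, 0, 0], [0.936, 0.344, 0, 0, 0, 0], [0, 0, 0, 0, 0, 0], [0, 0, 0, 0, 0, 0]]}'| grep -E 'pos|force:|width'; python3 -m crank '{"motion":[[0, 0, 0.9, 0, 0, 0], [0, 0, 0.9, 0, 0, 0], [0, 0, 0.4, 0, 0, 0], [0, 0, 0, 0, 0, 0], [0, 0, 0, 0, 0, 0]]}'| grep -E 'pos|force:|width'
```

```text
ee_pos: [0.5619, -0.0806, 0.201]
force: [-0.2, 0.4, 0.4]
grip_width: 0.0599
grip_force: 0.0
ee_pos: [0.5621, -0.0825, 0.092]
force: [0.5, -0.4, -0.2]
grip_width: 0.0599
grip_force: 0.0
```

Scaled: 0.006 m is 0.12.

```bash
python3 -m crank '{"motion":[[0, 0, 0.12, 0, 0, 0], [0, 0, 0, 0, 0, 0], [0, 0, 0, 0, 0, 0], [0, 0, 0, 0, 0, 0], [0, 0, 0, 0, 0, 0]]}' 0.03 30| grep -E 'pos|force:|width'; python3 -m crank '{"motion":[[0, 0, 0, 0, 0, 0], [0, 0, -0.2, 0, 0, 0], [0, 0, -0.8, 0, 0, 0], [0, 0, -0.8, 0, 0, 0], [0, 0, -0.8, 0, 0, 0], [0, 0, 0, 0, 0, 0]]}'| grep -E 'pos|force:|width'
```

```text
ee_pos: [0.5621, -0.0814, 0.0856]
force: [-1.3, -0.4, 5.0]
grip_width: 0.0391
grip_force: 30.0
ee_pos: [0.5635, -0.0815, 0.221]
force: [0.4, -0.1, -1.2]
grip_width: 0.0386
grip_force: 30.0
```

Scaled: -0.0468 m is -0.936, 0.04 m is 0.8.

```bash
python3 -m crank '{"motion":[[-0.936, 0.072, 0, 0, 0, 0], [-0.936, 0.072, 0, 0, 0, 0], [-0.936, 0.072, 0, 0, 0, 0], [-0.936, 0.072, 0, 0, 0, 0], [-0.936, 0.072, 0, 0, 0, 0], [0, 0, 0, 0, 0, 0], [0, 0, 0.8, 0, 0, 0], [0, 0, 0.8, 0, 0, 0], [0, 0, 0.8, 0, 0, 0], [0, 0, 0, 0, 0, 0]]}'| grep -E 'pos|force:|width'; python3 -m crank '{"motion":[[0, 0, 0.5, 0, 0, 0], [0, 0, 0.12, 0, 0, 0], [0, 0, 0, 0, 0, 0], [0, 0, 0, 0, 0, 0]]}'| grep -E 'pos|force:|width'
```

```text
ee_pos: [0.5774, -0.3133, 0.089]
force: [0.1, -0.1, -0.5]
grip_width: 0.0388
grip_force: 30.0
ee_pos: [0.5804, -0.3154, 0.0658]
force: [0.7, -0.3, -0.5]
grip_width: 0.0383
grip_force: 30.0
```

Scaled: -0.045 m is -0.9, -0.04 m is -0.8.

```bash
python3 -m crank '{"motion":[[0, 0, 0, 0, 0, 0], [0, 0, 0, 0, 0, 0], [0, 0, 0, 0, 0, 0], [0, 0, 0, 0, 0, 0], [0, 0, -0.8, 0, 0, 0], [0, 0, -0.9, 0, 0, 0], [0, 0, -0.9, 0, 0, 0], [0, 0, -0.9, 0, 0, 0], [0, 0, 0, 0, 0, 0], [0, 0, 0, 0, 0, 0]]}' 0.06| grep -E 'time|pos|force:|width'; python3 - <<'E'
from h import *
a=eyes.camera('scene')['pixels'][120:370,90:350];b=eyes.camera('side')['pixels'][90:350,250:420]
cv2.imwrite('pics/w7.png',np.hstack([cv2.resize(a,(416,400)),cv2.resize(b,(262,400))]))
E
```

```text
time_s: 23.2
ee_pos: [0.5799, -0.3153, 0.2397]
force: [-0.2, 0.1, -1.2]
grip_width: 0.0599
grip_force: 0.0
```

View pics/w7.png

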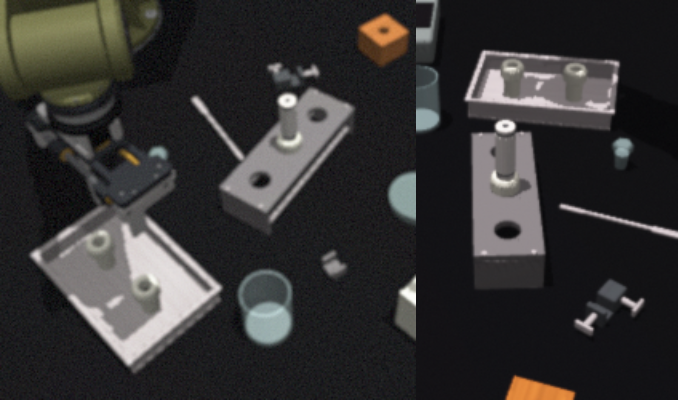

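Both tight bearings stand in the tray (side crop (512,75) and (576,80)). The gauge is seated in the middle bearing and the bystanders have not moved. I'm handing in.

```bash
python3 -c "
from station import ctrl;print(ctrl.hand_in())"
```

```text
the job is handed in; nothing more can be done
None
```

I handed the job in: the gauge went right through the middle bearing and stands there with its handle down on the head, and the other two are in the steel tray — place 1 was tried and found tight, place 3 taken as tight by elimination, not tried.

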